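# Set a plate to the line and switch the magnetic chuck on over the chip guard

## Robot

A 6-joint arm with a two-finger parallel gripper is mounted at the origin on the work surface. World frame = base frame: x ahead of the robot, y to its left, z up, the work surface at z = 0. Lengths are in m, angles in rad, forces in N, time in s.
With the tool pointing down it reaches from about 0.375 to 0.9 m from the base axis. Payload 3.1 kg.
Tool frame: the origin (TCP) lies midway between the tips of the shut fingers; the grasp point (between the pads) lies robot.grip_depth behind it (robot.grip_depth is the distance from the TCP to the grasp point, in m); z points along the fingers, y is the line along which they close (so a half turn about z gives the same grasp; the last joint's range is limited). The gripper opens to 87 mm and grips with 3 to 60 N. Pads are 19 mm wide; open, the fingers measure 117 mm over their backs; the gripper's body (75 mm by 190 mm) begins 51 mm behind the grasp point.
Start: joints at [1.133, 0.527, 1.433, -0, 1.181, -0.178], TCP at [0.16, 0.604, 0.223] pointing down, gripper open.
Joint ranges: [-3.08, 3.08], [-0.75, 2.2], [0.22, 2.44], [-1.43, 4.57], [0, 2.65], [-2.85, 2.85]. Speed limits (rad/s): [2.79, 2.79, 3.14, 3.14, 3.14, 3.14].

## Interface

Orientations are given as a unit quaternion [x, y, z, w].
In Python, from rig import robot gives the robot as it stands.
- The arm moves only by the shell command python3 nudge.py 'ROWS' [OPENING] [FORCE]. ROWS is a JSON list of rows, 1 to 20 of them, each of 4 numbers: dx, dy, dz in m, then a turn about the tool's z in rad; each row shifts and turns the commanded pose from where the row before left it, along the tool's axes as they then stand; what a row does not reach is not made up. A row lasts 1/12 s, in which the tool goes at most 0.0417 m and 0.125 rad, less where a joint would pass 70% of its speed; a pose out of reach is approached as far as the arm can. OPENING is the finger opening in m, set as the command begins (- or left out keeps the last). The fingers move at their own pace and stop on an object; FORCE is the grip in N (left out, the last holds). Time passes only in rows, so rows that do not move let the fingers close. It prints the time, the measured TCP pose, the force, the opening and the grip force at its end.
- robot.get_obs(): the state, without advancing time (a new reading comes with each control period).
- robot.camera(name): name is "scene" or "top" or "wrist"; returns a dict with "img" (384x512x3 uint8, red, green, blue), "fx", "fy", "cx", "cy" (pixels), "k1" (the pictures are not rectified: a ray, as slopes to the right and down, at radius r is drawn at 1 + k1 r^2 times it, then the intrinsics apply), "xyz" and "attitude" of the camera in the world. Camera axes: x right, y down, z forward; pixel columns grow to the right and rows downward; lengths in m; the calibration is good to about 2 mm. A picture is of the moment at which its call begins. There is no depth.
- robot.hand_in(): hands the job in; it is judged then, once.
The state is a dict: "time": time; "q": joint angles; "joint_velocities": joint speeds; "joint_torque": joint torques, N m; "position": TCP position; "tool_rot": TCP orientation; "ft_force": force on the tool from outside, world axes, zero at the start; "moment": the same for the moment, N m; "grip_width": finger opening in m; "grip_force": force on a finger pad.
Only numpy, scipy, OpenCV 4.12 (cv2) and the standard library are available. Lean on these libraries where they do the work, as an engineer would, in place of code of your own. Each camera call takes 0.05 s, during which the arm holds its last target. There are 200 camera calls.

## Task

Set the steel plate up on the magnetic chuck: slide it across the chuck, without lifting it, until its long edge facing the guard lies along the white scribed line, and let go of it. Then take the chip hook from its rack, reach over the clear guard with it and throw the red-knobbed magnet lever behind the guard fully over to its other side; use only the hook on the lever, not the gripper. Finally hang the hook back in its rack as you found it, and leave the other things on the bench where they are.

Things in the scene. Friction and masses are not known exactly. Their poses are not given: they have to be found in the camera images.
- chuck: Magnetic chuck bolted to the bench: steel block 200 (x) x 280 (y) x 60 mm high, brass pole strips on top, green foot 230 mm long (x), 12 mm high. Origin on the bench under its centre; x points from the robot's side to the guard, y left, z up. Turned up to 9 degrees; guard, trough and lever go with it. Behind the guard: open chip trough, walls 30 mm high, x = 101 to 196 mm, 300 mm wide.
- line (a point): Middle of the white scribed line (in a blue stripe of layout dye) on the chuck's flat top, at height 60 mm. The line is 260 mm long and runs along y of the chuck, 55 mm beyond the chuck's centre; axes as the chuck. Nothing stops the plate at the line; the guard is 41 mm beyond it.
- guard_top (a point): Middle of the top edge of the clear chip guard, 160 mm above the bench, 98 mm beyond the chuck's centre. The guard is an upright pane 4 mm thick (top rail and end posts 10 mm), 320 mm wide along y, that rises from the chuck's rear top edge to 160 mm.
- lever_pivot (a point): Pivot of the magnet lever, 30 mm above the bench, on the lever's plane, 130 mm beyond the chuck's centre (32 mm behind the guard's middle plane). The lever turns about the chuck's x axis, in an upright plane parallel to the guard.
- lever_knob (a point): Centre of the red ball knob (24 mm across), 80 mm from the pivot on a straight round steel bar of 10 mm diameter. Round the pivot the bar starts from a hub of 28 mm diameter.
- magnet_lever (a joint): Angle of the magnet lever in rad: 0 = off, leaning 38 degrees from upright to the left (+y of the chuck); 0.66 = upright; 1.33 = on, leaning 38 degrees to the right (-y of the chuck), stops at both ends. The knob rises 17 mm from either end to upright. It starts off or up to 0.15 rad from there, moves with an even resistance of about 1 to 4 N and stays where it is left.
- plate: Loose dark steel plate, 80 (x) x 130 (y) x 10 mm, 0.8 kg, with two 14 mm holes, lying flat on the chuck between line and robot, turned by up to 7 degrees against the line. Origin: centre of its underside; x points towards the guard, y along its long edges.
- edge_left (a point): Left (+y) lower corner of the plate's long edge that faces the guard; at (40, 65, 0) mm from the plate's origin.
- edge_right (a point): Right (-y) lower corner of the same edge, at (40, -65, 0) mm.
- hook: Chip hook, 0.29 kg: wooden handle 110 (x) x 18 (y) x 24 (z) mm, then a 7 mm steel rod along +x, bent square 150 mm ahead of the origin into a straight leg 120 mm down (-z). Origin: centre of the handle, on the rod's axis. Round hand shield, 40 mm across, at x = 57 to 60 mm. Centre of mass about 30 mm ahead of the origin. It lies level in its rack, the leg hanging free 20 mm above the bench.
- hook_tip (a point): Lower end of the hook's leg, at (150, 0, -120) mm from the hook's origin.
- rack: Blue steel rack fixed left or right of the chuck: foot 150 x 90 x 6 mm, two uprights 60 mm wide, 5 mm thick at x = -42 and +42 mm; the handle is free between them. Each has an open flared notch: floor 128 mm above the bench, 20 mm wide there, 43 mm at its top (155 mm). Origin on the bench midway between the uprights. The hook rests with its origin 140 mm above it and the same axes.
- offcut_tray: Bystander: yellow plastic tray 140 x 120 x 50 mm with three tube offcuts, 1.6 kg, on the other side of the chuck from the rack. Origin under its centre.
- grinder: Bystander: cordless yellow angle grinder, 320 mm long, 100 mm high, right front. Origin on the bench under the centre of its disc.
- try_square: Bystander: steel try square, stock 100 mm, blade 130 mm, 20 mm high, lying right behind the guard. Origin under the middle of the stock.
- spray_can: Bystander: marking spray can, 60 mm across, 150 mm high, standing left behind the guard. Origin under its centre.

How it is judged:
On the way, in this order (a step that is already met when the one before it is completed fails the run):
1. the plate's edge lies along the line, the gripper is off the plate and the lever is still off (x of edge_left in the frame of line between -0.004 and 0.004 m and x of edge_right in the frame of line between -0.004 and 0.004 m and y of plate in the frame of line between -0.07 and 0.07 m and z of plate in the frame of line between -0.004 and 0.004 m and value of joint magnet_lever below 0.4 rad and contact force between the fingers and plate below 0.3 N and linear speed of plate below 0.01 m/s), for 0.2 s.
2. the magnet lever is thrown fully over with the hook while the plate stays at the line (x of edge_left in the frame of line between -0.004 and 0.004 m and x of edge_right in the frame of line between -0.004 and 0.004 m and y of plate in the frame of line between -0.07 and 0.07 m and z of plate in the frame of line between -0.004 and 0.004 m and value of joint magnet_lever above 1.2 rad), for 0.1 s.
At the end, for the whole second after the job is handed in: Both corners of the plate's guard-side edge within 4 mm of the line, plate flat, its middle within 70 mm of the line's middle; lever at 1.2 rad or more (stop at 1.33); hook in both rack notches as at the start (15 mm along, 8 mm across, 6 mm in height, 0.12 rad); all at rest (all of step 2 and x of hook in the frame of rack between -0.015 and 0.015 m and y of hook in the frame of rack between -0.008 and 0.008 m and z of hook in the frame of rack between 0.134 and 0.146 m and angle between the x axis of hook and the x axis of rack, either way round below 0.12 rad and angle between hook's own z axis and vertical below 0.15 rad and linear speed of hook below 0.02 m/s and linear speed of plate below 0.01 m/s); the robot touches nothing.
It fails at once if the gripper or arm touches the lever instead of the hook (contact force between any of the fingers, the arm and magnet_lever above 0.5 N).
It fails at once if the plate is lifted off the chuck (more than 12 mm) or falls from it (z of plate in the frame of line above 0.012 m or z of plate in the frame of line below -0.02 m).
It fails at once if a bystander is moved more than 30 mm (distance of any of offcut_tray, grinder, try_square, spray_can from where it was at the start of the episode above 0.03 m).
It also fails if it takes over 72 s, if anything falls off the work surface, if the arm or the gripper's body presses on something with over 40 N, if the wrist force passes 120 N, or if a joint passes its speed limit or range.

## Working session

There is one attempt and no reset: what is moved stays moved. The work goes in short steps, Python scripts to look and compute and a shell command to move; the robot and the scene stay as the last step left them, time stands still between calls to the robot, and variables do not carry over. Pictures are saved under pics/ and viewed, at most 11 in all, crops included, and the job is handed in when it is done.

```bash
ls; mkdir -p pics
python3 - <<'E'
from rig import robot
import cv2
print(robot.grip_depth, robot.get_obs())
for n in ("scene","top"):
    c=robot.camera(n); print(n,{k:v for k,v in c.items() if k!='img'})
    cv2.imwrite(f"pics/{n}0.png",cv2.cvtColor(c["img"],cv2.COLOR_RGB2BGR))
E
```

```text
nudge.py
pics
rig.py
0.0187 {'time': 0.0, 'q': array([ 1.13352223e+00,  5.28476654e-01,  1.43386338e+00, -4.69188663e-06,
        1.18140143e+00, -1.78517646e-01]), 'joint_velocities': array([-5.56185411e-04,  8.45783469e-04,  1.94352978e-05,  2.32062073e-04,
        5.72789233e-04,  1.84296788e-03]), 'joint_torque': array([-1.32309215e-03, -4.40044749e+01, -1.76591331e+01,  6.29846100e-02,
        5.83865948e-02, -1.59044484e-04]), 'position': array([0.15960007, 0.60353956, 0.22157757]), 'tool_rot': array([ 1.29016627e-01,  9.91641848e-01, -1.02453433e-03, -3.23534751e-04]), 'ft_force': array([ 0.49086588,  0.31161404, -1.28426728]), 'moment': array([ 0.04365484, -0.01399778,  0.03685302]), 'grip_force': 0.0, 'grip_width': 0.08688556095637896}
scene {'fx': 482.78416906005964, 'fy': 482.78416906005964, 'cx': 257.30846881908263, 'cy': 185.46420012120475, 'k1': -0.19983801052335753, 'xyz': array([ 1.07639542, -0.63562814,  1.43514603]), 'attitude': array([ 0.89829388,  0.3383456 , -0.10135148, -0.26137756])}
top {'fx': 376.1691311225527, 'fy': 376.1691311225527, 'cx': 255.91683865453797, 'cy': 191.5727090483614, 'k1': 0.007596675293580109, 'xyz': array([ 0.3792781 , -0.00140745,  1.34273874]), 'attitude': array([ 0.71007203, -0.70200553,  0.04030822, -0.03689446])}
```

View pics/scene0.png

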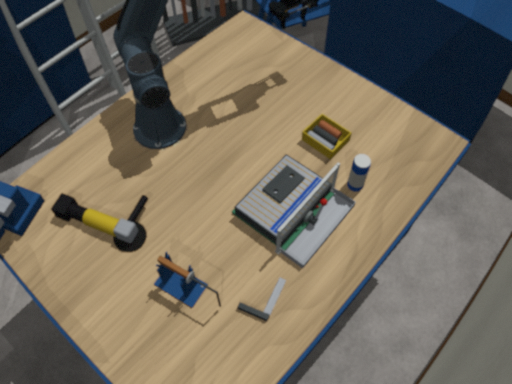

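View pics/top0.png

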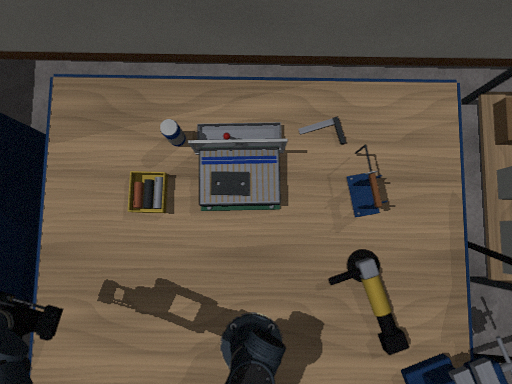

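The scene view shows the plate on the chuck at about (285,182), the line at (298,205), the red knob at (324,202), and the hook in its rack at (178,270). In the top view the plate is at (230,183), the line at (240,160), the knob at (227,136), and the handle at (377,190) with its rod running up to about (362,150).

```bash
cat > h.py <<'E'
import numpy as np, cv2
from scipy.spatial.transform import Rotation as R
def shot(robot,n,name=None):
    c=robot.camera(n)
    if name: cv2.imwrite(f"pics/{name}.png",cv2.cvtColor(c["img"],cv2.COLOR_RGB2BGR))
    return c
def dist(c): return np.array([[c["fx"],0,c["cx"]],[0,c["fy"],c["cy"]],[0,0,1]]),np.array([c["k1"],0,0,0,0])
def ray(c,uv):
    K,d=dist(c); p=cv2.undistortPoints(np.array(uv,float).reshape(-1,1,2),K,d)[:,0]
    return R.from_quat(c["attitude"]).apply(np.c_[p,np.ones(len(p))])
def onz(c,uv,z):
    v=ray(c,uv); return c["xyz"]+v*((z-c["xyz"][2])/v[:,2])[:,None]
def proj(c,P):
    K,d=dist(c); p=R.from_quat(c["attitude"]).inv().apply(np.atleast_2d(P)-c["xyz"])
    return cv2.projectPoints(p,np.zeros(3),np.zeros(3),K,d)[0][:,0]
def tri(c1,u1,c2,u2):
    a=ray(c1,[u1])[0];b=ray(c2,[u2])[0]
    s=np.linalg.lstsq(np.c_[a,-b],c2["xyz"]-c1["xyz"],rcond=None)[0]
    p=c1["xyz"]+a*s[0];q=c2["xyz"]+b*s[1]; return (p+q)/2,np.linalg.norm(p-q)
E
python3 - <<'E'
from rig import robot
from h import *
np.set_printoptions(precision=4,suppress=True)
t=shot(robot,"top")
print("plate",onz(t,[(230,183)],.07),"line",onz(t,[(203,161),(277,158)],.06))
print("handle",onz(t,[(385,207),(372,173),(360,148)],.14),"rack foot",onz(t,[(347,177),(370,172),(380,212),(355,217)],.006))
w=shot(robot,"wrist"); o=robot.get_obs(); r=R.from_quat(o["tool_rot"])
print("wrist cam in tool",r.inv().apply(w["xyz"]-o["position"]),(r.inv()*R.from_quat(w["attitude"])).as_matrix(),w["fx"],w["k1"])
print(r.as_matrix())
s=shot(robot,"scene")
m=[]
for c in(t,s):
    h=cv2.cvtColor(c["img"],cv2.COLOR_RGB2HSV); k=(((h[...,0]<6)|(h[...,0]>174))&(h[...,1]>170)&(h[...,2]>80)).astype(np.uint8)
    n,l,st,ce=cv2.connectedComponentsWithStats(k); i=1+np.argmax(st[1:,4]); m.append(ce[i]); print(st[1:],ce[1:])
print("knob",tri(t,m[0],s,m[1]))
E
```

```text
plate [[0.5473 0.0819 0.07  ]] line [[ 0.6242  0.1773  0.06  ]
 [ 0.6379 -0.0786  0.06  ]]
handle [[ 0.4663 -0.4208  0.14  ]
 [ 0.5761 -0.3816  0.14  ]
 [ 0.6581 -0.3443  0.14  ]] rack foot [[ 0.5824 -0.3337  0.006 ]
 [ 0.6016 -0.4168  0.006 ]
 [ 0.458  -0.4492  0.006 ]
 [ 0.4392 -0.36    0.006 ]]
wrist cam in tool [ 0.0777  0.0009 -0.1617] [[ 0.0003 -0.9608 -0.2772]
 [ 1.      0.0005 -0.0005]
 [ 0.0007 -0.2772  0.9608]] 294.52182272294226 -0.0449103066418651
[[-0.9667  0.2559 -0.0006]
 [ 0.2559  0.9667 -0.0013]
 [ 0.0003 -0.0014 -1.    ]]
[[224 133   5   6  23]] [[225.7826 135.3913]]
[[320 198   7   7  27]
 [317 206   1   1   1]] [[323. 201.]
 [317. 206.]]
knob (array([0.7058, 0.0971, 0.0962]), np.float64(0.0012017916863111709))
```

```bash
python3 nudge.py '[[-0.031,-0.022,-0.007,0],[-0.031,-0.022,-0.007,0],[-0.031,-0.022,-0.007,0],[-0.031,-0.022,-0.007,0],[-0.031,-0.022,-0.007,0],[-0.031,-0.022,-0.007,0],[-0.031,-0.022,-0.007,0],[-0.031,-0.022,-0.007,0],[-0.031,-0.022,-0.007,0],[-0.031,-0.022,-0.007,0],[-0.031,-0.022,-0.007,0],[-0.031,-0.022,-0.007,0],[-0.031,-0.022,-0.007,0],[-0.031,-0.022,-0.007,0],[-0.031,-0.022,-0.007,0],[-0.031,-0.022,-0.007,0],[-0.031,-0.022,-0.007,0],[-0.031,-0.022,-0.007,0],[-0.031,-0.022,-0.007,0]]'
python3 nudge.py '[[0,0,0,-0.104],[0,0,0,-0.104],[0,0,0,-0.104],[0,0,0,0],[0,0,0,0]]' 0.087
python3 - <<'E'
from rig import robot
from h import *
w=shot(robot,"wrist","w1")
E
```

```text
time: 1.83
position: [0.6231, 0.0477, 0.3558]
tool_rot: [0.129, 0.992, 0.0, -0.0]
ft_force: [0.3, 0.1, 0.4]
grip_width: 0.087
grip_force: 0.0
time: 2.25
position: [0.6222, 0.0493, 0.3553]
tool_rot: [-0.025, 1.0, 0.0, -0.0]
ft_force: [-0.1, 0.3, -0.3]
grip_width: 0.0872
grip_force: 0.0
```

View pics/w1.png

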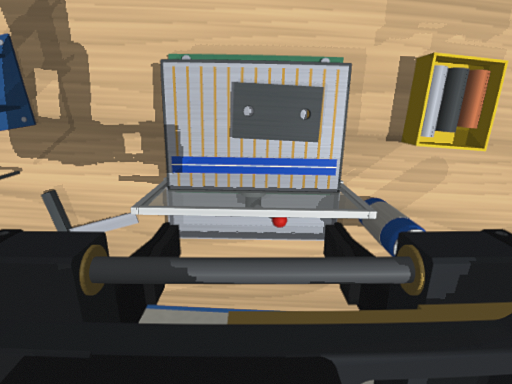

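The wrist view has the blue stripe with its white line from (171,163) to (336,170) and the plate's corners near (233,82), (324,87), (320,143), (230,137). The red knob is at (279,221), behind the guard rail at row 212.

```bash
cat > plate.py <<'E'
from h import *
def find(c):
    """line end pixels (white in blue) and plate quad pixels"""
    im=cv2.GaussianBlur(c["img"],(3,3),0); h=cv2.cvtColor(im,cv2.COLOR_RGB2HSV)
    b=((h[...,0]>105)&(h[...,0]<130)&(h[...,1]>120)&(h[...,2]>60)).astype(np.uint8)
    b=cv2.morphologyEx(b,cv2.MORPH_CLOSE,np.ones((7,7)))
    n,l,st,ce=cv2.connectedComponentsWithStats(b[:,130:]); 
    i=max(range(1,n),key=lambda i:st[i,4] if st[i,2]>2*st[i,3] and st[i,1]<260 else 0)
    x,y,w,hh=st[i,:4]; x+=130
    S=c["img"].min(2).astype(float); pts=[]; 
    for u in range(x+8,x+w-8):
        rows=np.where(l[:,u-130]==i)[0]
        if len(rows)<5: continue
        r=np.arange(rows[0]+2,rows[-1]-1); v=S[r,u]; v=np.clip(v-np.percentile(v,40)-10,0,None)
        if v.sum()>20: pts.append((u,(v*r).sum()/v.sum()))
    pts=np.array(pts)
    g=cv2.cvtColor(im,cv2.COLOR_RGB2GRAY)
    return pts,(x,y,w,hh),g
def quad(g,seed,th):
    m=(g<th).astype(np.uint8); m=cv2.morphologyEx(m,cv2.MORPH_OPEN,np.ones((5,5)))
    n,l,st,ce=cv2.connectedComponentsWithStats(m); k=(l==l[seed[1],seed[0]]).astype(np.uint8)
    cs,_=cv2.findContours(k,cv2.RETR_EXTERNAL,cv2.CHAIN_APPROX_NONE); ct=max(cs,key=cv2.contourArea)
    return ct,st[l[seed[1],seed[0]]]
def corners(ct):
    """fit 4 sides to the contour and intersect them"""
    box=cv2.boxPoints(cv2.minAreaRect(ct)); p=ct[:,0].astype(float); L=[]
    for i in range(4):
        a,b=box[i],box[(i+1)%4]; t=(b-a)/np.linalg.norm(b-a); s=(p-a)@t/np.linalg.norm(b-a); d=abs((p-a)@np.array([-t[1],t[0]]))
        q=p[(s>.12)&(s<.88)&(d<6)]; L.append(cv2.fitLine(q.astype(np.float32),cv2.DIST_HUBER,0,.01,.01).ravel())
    out=[]
    for i in range(4):
        A,B=L[i-1],L[i]; s=np.linalg.solve(np.c_[A[:2],-B[:2]],B[2:]-A[2:]); out.append(A[2:]+A[:2]*s[0])
    return np.array(out)
E
cat > m.py <<'E'
from rig import robot
from plate import *
import sys
np.set_printoptions(precision=4,suppress=True)
seed=(int(sys.argv[1]),int(sys.argv[2])); th=int(sys.argv[3])
c=shot(robot,"wrist",sys.argv[4] if len(sys.argv)>4 else None)
pts,box,g=find(c); print("stripe",box,len(pts))
P=onz(c,pts,.06); vx,vy,x0,y0=cv2.fitLine(P[:,:2].astype(np.float32),cv2.DIST_HUBER,0,.01,.01).ravel()
if vy<0: vx,vy=-vx,-vy
e=np.c_[P[:,:2]-[x0,y0]]@[vy,-vx]; t=(P[:,:2]-[x0,y0])@[vx,vy]
mid=np.array([x0,y0])+np.array([vx,vy])*(t.min()+t.max())/2
print("line yaw",-np.arctan2(vx,vy),"mid",mid,"len",np.ptp(t),"rms",e.std())
ct,st=quad(g,seed,th); print("plate blob",st,"gray",g[seed[1],seed[0]])
k=corners(ct); W=onz(c,k,.07); print(k)
X=np.array([vy,-vx]);Y=np.array([vx,vy])
print("corners in line frame",np.c_[(W[:,:2]-mid)@X,(W[:,:2]-mid)@Y],"centre world",W.mean(0))
print("sides",np.linalg.norm(np.roll(W,-1,0)-W,axis=1))
print("tool",robot.get_obs()["position"],R.from_quat(robot.get_obs()["tool_rot"]).as_matrix()[:2,0])
E
python3 m.py 275 125 90
```

```text
stripe (np.int32(172), np.int32(156), np.int32(165), np.int32(19)) 149
line yaw 0.032159403 mid [0.6321 0.055 ] len 0.23377847542016228 rms 0.0001389224404552387
plate blob [ 232   83   90   58 4517] gray 79
[[233.     136.2088]
 [233.      83.1576]
 [321.7291  87.7749]
 [316.1415 140.0657]]
corners in line frame [[-0.0457 -0.0327]
 [-0.1213 -0.033 ]
 [-0.1177  0.0951]
 [-0.0425  0.0926]] centre world [0.5493 0.0829 0.07  ]
sides [0.0755 0.1282 0.0752 0.1254]
tool [0.6222 0.0495 0.3555] [-0.9987 -0.0514]
```

```bash
for t in 105 115; do python3 m.py 275 125 $t | tail -8; done
python3 - <<'E'
from rig import robot
from plate import *
c=shot(robot,"wrist"); g=cv2.cvtColor(c["img"],cv2.COLOR_RGB2GRAY); print(g[70:100,275]); print(g[128:156,275]); print(g[110,222:242],g[110,310:335])
E
```

```text
[322.1551  87.5476]
 [316.6974 140.7015]]
corners in line frame [[-0.0454 -0.035 ]
 [-0.1227 -0.032 ]
 [-0.1181  0.0973]
 [-0.0416  0.0951]] centre world [0.5492 0.0822 0.07  ]
sides [0.0774 0.1294 0.0765 0.1302]
tool [0.6222 0.0496 0.3556] [-0.9987 -0.0519]
 [322.7142  87.0593]
 [317.075  140.8437]]
corners in line frame [[-0.0451 -0.0342]
 [-0.1226 -0.0344]
 [-0.1188  0.098 ]
 [-0.0414  0.0957]] centre world [0.5492 0.0822 0.07  ]
sides [0.0775 0.1324 0.0774 0.13  ]
tool [0.6222 0.0496 0.3556] [-0.9986 -0.0523]
[182 180 180 181 185 187 185 186 187 187 185 183 177 160 108  79  78  79
  80  79  80  79  78  77  78  78  78  79  79  78]
[ 80  80  80  80  80  80  78  77  79  79  74  87 169 190 190 186 183 189
 189 186 187 186 185 183 187 186 183 186]
[179 178 178 179 175 158 149 161 129 101  97  85  81  80  80  81  81  80
  80  80] [ 74  83  83  83  82  83  84  83  83  83  88 121 158 176 185 194 195 194
 194 194 195 195 191 176 163]
```

```bash
python3 nudge.py '[[0.029,0.007,0,0.02],[0.029,0.007,0,0],[0.029,0.007,0,0],[0.029,0.007,0,0],[0.029,0.007,0.01,0],[0,0,0.04,0],[0,0,0.04,0],[0,0,0.04,0],[0,0,0.04,0],[0,0,0.04,0],[0,0,0.03,0],[0,0,0.015,0],[0,0,0,0],[0,0,0,0]]' 0.087
python3 m.py 275 125 110 w2
```

```text
time: 3.67
position: [0.476, 0.079, 0.1002]
tool_rot: [-0.017, 1.0, 0.0, -0.001]
ft_force: [0.0, -0.1, 0.4]
grip_width: 0.0872
grip_force: 0.0Traceback (most recent call last):
  File "m.py", line 7, in <module>
    pts,box,g=find(c); print("stripe",box,len(pts))
              ~~~~^^^
  File "plate.py", line 8, in find
    i=max(range(1,n),key=lambda i:st[i,4] if st[i,2]>2*st[i,3] and st[i,1]<260 else 0)
ValueError: max() iterable argument is empty
```

Run:
```python
from rig import robot
from h import *
for n in("wrist","top"):
    c=shot(robot,n); 
    if n=="wrist": a=c["img"]
    else: b=cv2.resize(c["img"][110:240,170:320],None,fx=2.6,fy=2.6,interpolation=cv2.INTER_CUBIC)
b=b[:338,:288]; a=a.copy(); o=np.zeros((384,800,3),np.uint8); o[:,:512]=a; o[:b.shape[0],512:512+b.shape[1]]=b
cv2.imwrite("pics/c2.png",o[...,::-1])
```

```text
(no output)
```

View pics/c2.png

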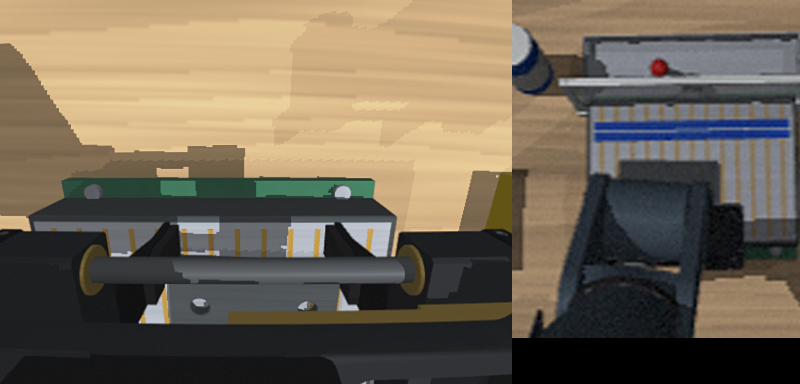

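The wrist half shows the fingers at (170,225) and (335,225), just behind the plate (hole at (200,305)). The top half shows the arm hiding only the plate's rear part. Next I lower the tool and push most of the way.

```bash
python3 nudge.py '[[0,0,0.02,0],[0,0,0.0155,0],[0,0,0,0],[-0.008,0,0,0],[-0.008,0,0,0],[-0.006,0,0,0],[-0.005,0,0,0],[-0.005,0,0,0],[-0.005,0,0,0],[-0.005,0,0,0],[-0.005,0,0,0],[-0.004,0,0,0],[-0.003,0,0,0],[-0.001,0,0,0],[0,0,0,0]]'
python3 nudge.py '[[0.01,0,0,0],[0.01,0,-0.03,0],[-0.01,0,-0.04,0],[-0.04,0,-0.01,0],[-0.04,0,-0.01,0],[-0.03,0,-0.01,0],[0,0,0,0],[0,0,0,0]]'
python3 - <<'E'
from rig import robot
from h import *
shot(robot,"wrist","w3")
E
```

```text
time: 5.07
position: [0.5267, 0.0812, 0.0654]
tool_rot: [-0.017, 1.0, 0.0, -0.005]
ft_force: [-8.8, -0.2, 5.9]
grip_width: 0.0869
grip_force: 4.0
time: 5.73
position: [0.6339, 0.084, 0.1667]
tool_rot: [-0.017, 1.0, -0.0, 0.002]
ft_force: [-0.1, 0.3, -0.4]
grip_width: 0.087
grip_force: 0.0
```

View pics/w3.png

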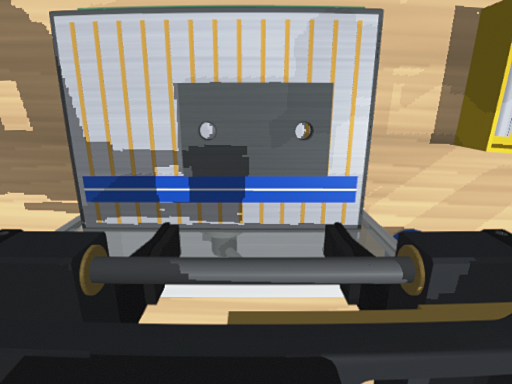

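The plate's rear edge is at row 83 (u 175–333) and its front edge at row ~177, against the stripe. The white line is at row ~188, so about 5 mm remain. I measure both edges along image columns.

```bash
cat > m2.py <<'E'
from rig import robot
from plate import *
import sys
np.set_printoptions(precision=4,suppress=True)
a,b,r0,r1=map(int,sys.argv[1:5])   # columns a..b on plate, row r0 on chuck behind plate, r1 on plate
c=shot(robot,"wrist",sys.argv[5] if len(sys.argv)>5 else None)
pts,box,g=find(c); print("stripe",box)
def fit(P):
    vx,vy,x0,y0=cv2.fitLine(P[:,:2].astype(np.float32),cv2.DIST_HUBER,0,.001,.001).ravel()
    if vy<0: vx,vy=-vx,-vy
    return np.array([x0,y0]),np.array([vx,vy])
P=onz(c,pts,.06); o,Y=fit(P); X=np.array([Y[1],-Y[0]]); t=(P[:,:2]-o)@Y
print("line yaw",-np.arctan2(Y[0],Y[1]),"rms",((P[:,:2]-o)@X).std(),"len",np.ptp(t))
mid=o+Y*(t.min()+t.max())/2; print("mid",mid)
im=c["img"].astype(float); G=im.mean(2); B=im[...,2]-im[...,0]
def edge(S,u,lo,hi,sg):   # subpixel steepest step of S along column u
    d=sg*np.diff(S[lo:hi+1,u]); i=np.argmax(d); s=slice(max(i-2,0),i+3); w=np.clip(d[s],0,None)
    return lo+.5+(np.arange(len(d))[s]*w).sum()/w.sum()
lm=np.polyfit(pts[:,0],pts[:,1],1)
rear=np.array([(u,edge(G,u,r0,r1,-1)) for u in range(a,b)])
front=np.array([(u,edge(B,u,r1,int(np.polyval(lm,u))-2,1)) for u in range(a,b)])
for n,e in(("rear",rear),("front",front)):
    o2,y2=fit(onz(c,e,.07)); f=lambda y:((o2-mid)@X)+(y-(o2-mid)@Y)*(y2@X)/(y2@Y)
    print(n,"x at y=-.035,.095:",f(-.035),f(.095),"rows",e[0],e[-1])
ob=robot.get_obs()["position"]; print("tool in line",(ob[:2]-mid)@X,(ob[:2]-mid)@Y,ob[2])
E
python3 m2.py 185 322 70 120
```

```text
stripe (np.int32(130), np.int32(180), np.int32(227), np.int32(26))
line yaw 0.032902673 rms 2.8266962698079085e-05 len 0.19957324773042506
mid [0.6314 0.0771]
rear x at y=-.035,.095: -0.09469967472672956 -0.09517492882898701 rows [185.      86.1141] [321.     85.904]
front x at y=-.035,.095: -0.014897911226667603 -0.015411165801285303 rows [185.     179.6302] [321.     179.3596]
tool in line -0.001253562381051053 0.0071898104744763415 0.16482005374541683
```

```bash
python3 nudge.py '[[0.03,0,0,0],[0.04,0,0.01,0],[0.04,0,0.01,0],[0.02,0,0.03,0],[0,0,0.03,0],[0,0,0.0195,0],[0,0,0,0],[-0.01,0,0,0],[-0.01,0,0,0],[-0.004,0,0,0],[-0.004,0,0,0],[-0.003,0,0,0],[-0.002,0,0,0],[0,0,0,0]]'
```

```text
time: 7.0
position: [0.5283, 0.0809, 0.0662]
tool_rot: [-0.017, 1.0, 0.0, -0.006]
ft_force: [-8.6, -2.1, 7.4]
grip_width: 0.087
grip_force: 4.8
```

```bash
python3 nudge.py '[[-0.004,0,0,0],[-0.004,0,0,0],[-0.003,0,0,0],[0,0,0,0]]'
```

```text
time: 7.33
position: [0.5411, 0.0816, 0.0662]
tool_rot: [-0.017, 1.0, 0.0, -0.004]
ft_force: [-6.3, -0.0, 3.5]
grip_width: 0.0869
grip_force: 3.6
```

```bash
python3 nudge.py '[[0.01,0,0,0],[0.01,0,-0.03,0],[-0.01,0,-0.04,0],[-0.04,0,-0.04,0],[-0.04,0,-0.04,0],[-0.04,0,-0.005,0],[-0.04,0,0,0],[-0.01,0,0,0],[0,0,0,0],[0,0,0,0]]'
python3 - <<'E'
from rig import robot
from h import *
shot(robot,"wrist","w4")
E
```

```text
time: 8.17
position: [0.6835, 0.0859, 0.1997]
tool_rot: [-0.017, 1.0, 0.0, -0.0]
ft_force: [-0.6, -0.2, 0.2]
grip_width: 0.0867
grip_force: 0.0
```

View pics/w4.png

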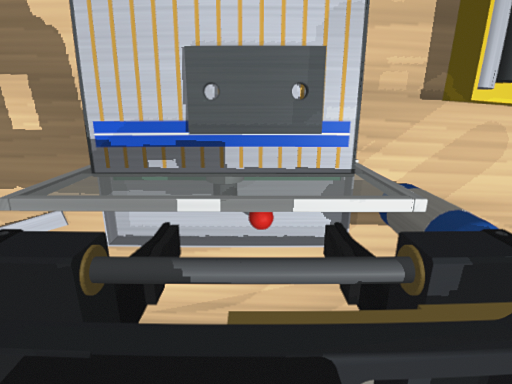

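The plate (184–325, rows 46–132) now ends at the white line, row ~134. I quantify the remaining gap below, and measure the knob and the guard rail ends (about (12,205) and (425,205)).

```bash
cat > m3.py <<'E'
from rig import robot
from plate import *
np.set_printoptions(precision=4,suppress=True)
c=shot(robot,"wrist"); im=c["img"].astype(float); G=im.mean(2); W=im.min(2)
def fit(P):
    vx,vy,x0,y0=cv2.fitLine(P[:,:2].astype(np.float32),cv2.DIST_HUBER,0,.001,.001).ravel()
    s=np.sign(vy); return np.array([x0,y0]),np.array([vx,vy])*s
pts=[]
for u in [*range(98,178),*range(332,347)]:
    w=np.clip(W[126:144,u]-90,0,None)
    if w.sum()>20: pts.append((u,126+(w*np.arange(18)).sum()/w.sum()))
P=onz(c,pts,.06); o,Y=fit(P); X=np.array([Y[1],-Y[0]])
print("yaw",-np.arctan2(Y[0],Y[1]),"rms",((P[:,:2]-o)@X).std(),"at y=.055: x",o[0]+(0.055-o[1])*Y[0]/Y[1],len(pts))
mid=np.array([o[0]+(0.055-o[1])*Y[0]/Y[1],.055])
def edge(u,lo,hi,sg):
    d=sg*np.diff(G[lo:hi+1,u]); i=np.argmax(d); s=slice(max(i-1,0),i+2); w=np.clip(d[s],0,None)
    return lo+.5+(np.arange(len(d))[s]*w).sum()/w.sum()
B=im[...,2]-im[...,0]
def first(u):  # last plate-coloured row going down
    r=100
    while abs(im[r,u]-im[115,u]).max()<18 and r<140: r+=1
    return r-.5
for n,e in(("rear",[(u,edge(u,34,60,-1)) for u in range(195,318)]),("front",[(u,first(u)) for u in range(195,318)])):
    e=np.array(e,float); o2,y2=fit(onz(c,e,.07)); f=lambda y:((o2-mid)@X)+(y-(o2-mid)@Y)*(y2@X)/(y2@Y)
    print(n,f(-.035),f(.095),e[::40,1])
h=cv2.cvtColor(c["img"],cv2.COLOR_RGB2HSV); k=(((h[...,0]<6)|(h[...,0]>174))&(h[...,1]>170)&(h[...,2]>80)).astype(np.uint8)
n,l,st,ce=cv2.connectedComponentsWithStats(k); i=1+np.argmax(st[1:,4]); print("knob px",ce[i],st[i])
np.savez("wk.npz",uv=ce[i],**{k:v for k,v in c.items() if k!="img"})
K=onz(c,[ce[i]],.095)[0]; print("knob@.095",K,"line frame",(K[:2]-mid)@X,(K[:2]-mid)@Y)
P=robot.get_obs()["position"];print(P)
E
python3 m3.py
```

```text
yaw 0.032320935 rms 5.1465191169713986e-05 at y=.055: x 0.6320134 95
rear -0.0802438941449027 -0.08044455174436091 [46.7328 46.4551 46.4845 46.7321]
front -0.0007940810058693144 -0.0010459110953628737 [134.5 134.5 134.5 134.5]
knob px [260.7943 220.7215] [250 214  23  16 316]
knob@.095 [0.7099 0.0971 0.095 ] line frame 0.07923892526647958 0.039513515355251695
[0.6821 0.086  0.1994]
```

```bash
python3 nudge.py '[[0,0,-0.04,0],[0.012,-0.036,-0.007,0],[0.012,-0.036,-0.007,0],[0.012,-0.036,-0.007,0],[0.012,-0.036,-0.007,0],[0.012,-0.036,-0.007,0],[0.012,-0.036,-0.007,0],[0.012,-0.036,-0.007,0],[0.012,-0.036,-0.007,0],[0.012,-0.036,-0.007,0],[0.012,-0.036,-0.007,0],[0.012,-0.036,-0.007,0],[0.012,-0.036,-0.007,0],[0.012,-0.034,-0.007,0],[0,0,0,-0.102],[0,0,0,-0.102],[0,0,0,-0.102],[0,0,0,0],[0,0,0,0]]'
python3 - <<'E'
from rig import robot
from h import *
c=shot(robot,"wrist","w5"); np.savez("w5.npz",**c); c=shot(robot,"scene"); np.savez("s5.npz",**c)
b=cv2.resize(c["img"][250:325,150:230],None,fx=4.5,fy=4.5); w=np.load("w5.npz")["img"]
o=np.zeros((384,512+360,3),np.uint8); o[:,:512]=w; o[:338,512:872]=b
cv2.imwrite("pics/c5.png",o[:,70:870,::-1])
E
```

```text
time: 9.85
position: [0.5426, -0.3841, 0.3305]
tool_rot: [-0.167, 0.986, 0.0, -0.0]
ft_force: [0.5, -0.5, 0.1]
grip_width: 0.0869
grip_force: 0.0
```

View pics/c5.png

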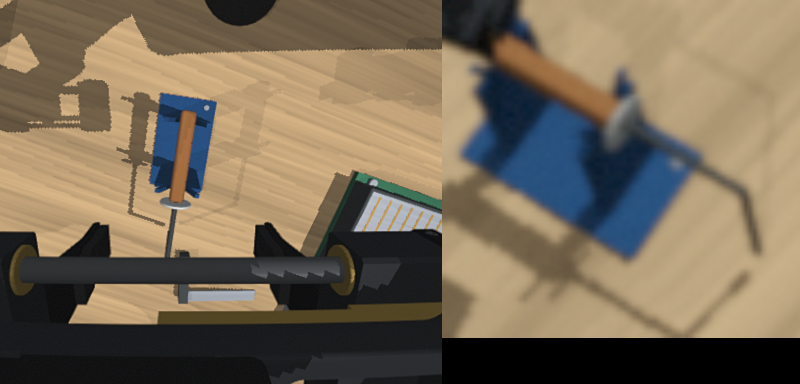

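The wrist half shows the orange handle from (258,110) to (247,200) in the full picture and the shield at (245,203), with the rod going on down to (238,255). The scene crop shows the handle with the shield at about (191,278). I mask the handle by colour.

```bash
cat > hk.py <<'E'
from rig import robot
from plate import *
np.set_printoptions(precision=4,suppress=True)
def handle(c,zt=.152,z0=0):
    h=cv2.cvtColor(c["img"],cv2.COLOR_RGB2HSV); k=((h[...,0]>4)&(h[...,0]<16)&(h[...,1]>140)&(h[...,2]>70)).astype(np.uint8)
    k=cv2.morphologyEx(k,cv2.MORPH_OPEN,np.ones((3,3))); n,l,st,ce=cv2.connectedComponentsWithStats(k); i=1+np.argmax(st[1:,4])
    m=(l==i).astype(np.uint8); cs,_=cv2.findContours(m,cv2.RETR_EXTERNAL,cv2.CHAIN_APPROX_NONE); ct=max(cs,key=cv2.contourArea)
    return st[i],ct
if __name__=="__main__":
    c=shot(robot,"wrist"); st,ct=handle(c); print(st)
    x,y,w,hh,_=st
    L=[];Rr=[]
    m=cv2.drawContours(np.zeros((384,512),np.uint8),[ct],-1,1,-1)
    for v in range(y+4,y+hh-8):
        u=np.where(m[v])[0]; L.append((u[0]-.5,v)); Rr.append((u[-1]+.5,v))
    mid=(np.array(L)+np.array(Rr))/2; W=onz(c,mid,.152)
    vx,vy,x0,y0=cv2.fitLine(W[:,:2].astype(np.float32),cv2.DIST_HUBER,0,.001,.001).ravel()
    if vx<0: vx,vy=-vx,-vy
    E=onz(c,[mid[0],mid[-1]],.152); wd=np.linalg.norm(onz(c,L,.152)-onz(c,Rr,.152),axis=1)
    print("axis yaw",np.arctan2(vy,vx),"pt",x0,y0,"width",wd[3],wd[-3],"ends",E[:,:2])
    s=(E[:,:2]-[x0,y0])@[vx,vy]; print("back end px",(mid[0][0],y-.5),onz(c,[(mid[0][0],y-.5)],.152),"front",onz(c,[(mid[-1][0],y+hh-.5)],.152))
    np.savez("hk_last.npz",mid=mid,back=(mid[0][0],y-.5),front=(mid[-1][0],y+hh-.5))
    o=robot.get_obs(); print(o["position"],R.from_quat(o["tool_rot"]).as_matrix()[:2,0])
E
python3 hk.py; cp hk_last.npz hk_a.npz
```

```text
[ 240  111   26   91 1248]
axis yaw 0.18968226 pt 0.51890415 -0.38967836 width 0.016866194174468916 0.015616691467292006 ends [[ 0.4748 -0.3984]
 [ 0.5651 -0.3807]]
back end px (np.float64(258.5), np.float64(110.5)) [[ 0.4702 -0.4001  0.152 ]] front [[ 0.5753 -0.3772  0.152 ]]
[ 0.5433 -0.3844  0.3306] [-0.9434 -0.3317]
```

```bash
python3 nudge.py '[[-0.029,-0.0045,0.04,0],[0,0,0.04,0.07],[0,0,0,0.075],[0,0,0,0],[0,0,0,0]]'
python3 hk.py
python3 - <<'E'
from rig import robot
from h import *
np.set_printoptions(precision=4,suppress=True)
a=dict(np.load("w5.npz")); b=shot(robot,"wrist"); A=np.load("hk_a.npz"); B=np.load("hk_last.npz")
for k in("back","front"): print(k,tri(a,A[k],b,B[k]))
E
```

```text
time: 10.42
position: [0.5681, -0.3805, 0.2569]
tool_rot: [-0.098, 0.995, -0.0, 0.0]
ft_force: [-0.4, -0.5, 0.1]
grip_width: 0.0872
grip_force: 0.0
[ 242   81   19  120 2149]
axis yaw 0.19557235 pt 0.5118442 -0.39085466 width 0.016335930003018348 0.01599017908809669 ends [[ 0.4738 -0.3984]
 [ 0.5674 -0.3798]]
back end px (np.float64(251.0), np.float64(80.5)) [[ 0.4702 -0.3991  0.152 ]] front [[ 0.5757 -0.3782  0.152 ]]
[ 0.5685 -0.3811  0.2581] [-0.9809 -0.1945]
back (array([ 0.4697, -0.3998,  0.1425]), np.float64(0.0005615977988474301))
front (array([ 0.5564, -0.3825,  0.2136]), np.float64(0.0014878435934191278))
```

```bash
python3 nudge.py '[[0.025,0.001,0.02,0],[0,0,0.04,0],[0,0,0.035,0],[0,0,0.025,0],[0,0,0.017,0],[0,0,0,0],[0,0,0,0]]'
python3 nudge.py '[[0,0,0,0],[0,0,0,0],[0,0,0,0],[0,0,0,0],[0,0,0,0],[0,0,0,0],[0,0,0,0],[0,0,0,0]]' 0.0 60
```

```text
time: 11.1
position: [0.5434, -0.385, 0.1206]
tool_rot: [-0.097, 0.995, -0.0, 0.0]
ft_force: [0.4, -0.9, 0.2]
grip_width: 0.0875
grip_force: 0.0
time: 11.77
position: [0.543, -0.3843, 0.1199]
tool_rot: [-0.097, 0.995, 0.0, -0.0]
ft_force: [-0.4, -0.4, 0.6]
grip_width: 0.0419
grip_force: 0.0
```

```bash
python3 nudge.py '[[0,0,0,0],[0,0,0,0],[0,0,0,0],[0,0,0,0],[0,0,0,0],[0,0,0,0],[0,0,0,0],[0,0,0,0]]'
```

```text
time: 12.43
position: [0.5432, -0.3849, 0.1199]
tool_rot: [-0.097, 0.995, -0.001, 0.0]
ft_force: [0.9, -2.8, -2.1]
grip_width: 0.0172
grip_force: 60.0
```

```bash
python3 nudge.py '[[0,0,-0.01,0],[0,0,-0.02,0],[0,0,-0.035,0],[0,0,-0.04,0],[0,0,-0.04,0],[0,0,-0.025,0],[0,0,0,0.08],[0,0,0,0.083],[0,0,0,0],[0,0,0,0]]'
```

```text
time: 13.27
position: [0.5423, -0.3831, 0.2895]
tool_rot: [-0.017, 1.0, 0.001, -0.001]
ft_force: [0.3, 0.5, -2.6]
grip_width: 0.0175
grip_force: 60.0
```

```bash
python3 nudge.py '[[0,0.01,0,0],[-0.003,0.02,0,0],[-0.003,0.03,0,0],[-0.003,0.032,0,0],[-0.003,0.032,0,0],[-0.003,0.032,0,0],[-0.003,0.032,0,0],[-0.003,0.032,0,0],[-0.003,0.032,0,0],[-0.003,0.032,0,0],[-0.003,0.032,0,0],[-0.003,0.032,0,0],[-0.003,0.032,0,0],[-0.003,0.032,0,0],[-0.003,0.032,0,0],[-0.003,0.032,0,0],[-0.003,0.025,0,0],[0,0.015,0,0],[0,0,0,0],[0,0,0,0]]'
python3 - <<'E'
from rig import robot
from h import *
c=shot(robot,"scene"); np.savez("s6.npz",**c); w=shot(robot,"wrist")["img"]
b=cv2.resize(c["img"][140:260,250:400],None,fx=4,fy=4,interpolation=cv2.INTER_CUBIC)
cv2.imwrite("pics/s6.png",b[...,::-1])
print(robot.get_obs()["position"],robot.get_obs()["ft_force"])
E
```

```text
time: 14.93
position: [0.5737, 0.1341, 0.2893]
tool_rot: [-0.017, 1.0, -0.0, -0.001]
ft_force: [1.0, -0.3, -3.6]
grip_width: 0.0175
grip_force: 60.0
[0.57427987 0.1324636  0.28953084] [ 0.36878713 -0.78911087 -2.31238685]
```

View pics/s6.png

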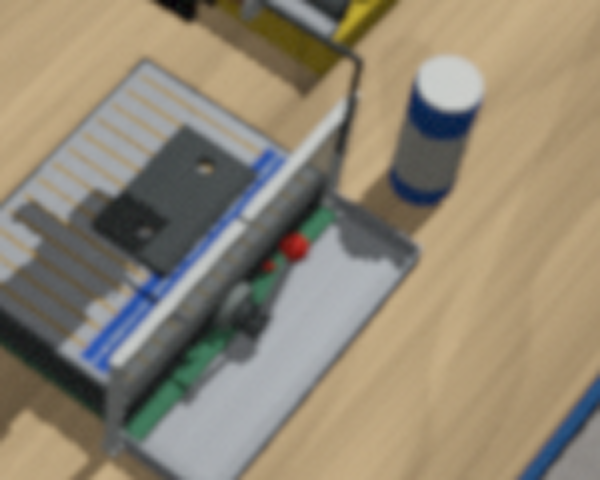

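The crop shows the rod's bend at (358,58) and the leg running down to about (338,185), which is picture pixels (339.5,154.5) and (334.5,186). The red knob is at (324,201). I compare these with the expected hook pose.

Run:
```python
from rig import robot
from h import *
np.set_printoptions(precision=4,suppress=True)
c=dict(np.load("s6.npz")); o=robot.get_obs(); p=o["position"]; r=R.from_quat(o["tool_rot"]).as_matrix()
X=-r[:,0]; X/=np.linalg.norm(X); Z=-r[:,2]
bend=p+X*(.15-.0194)+Z*.0201; tip=bend-Z*.12
print("pred px bend,tip",proj(c,[bend,tip]),bend,tip)
mid=np.array([.632,.055]);X2=np.array([.9995,.0325]);Y2=np.array([-.0325,.9995])
print("tip line frame",(tip[:2]-mid)@X2,(tip[:2]-mid)@Y2)
print("knob pred",proj(c,[[.7058,.0971,.0962]]))
# dark leg columns in rows
g=c["img"].astype(int).sum(2)
for v in range(150,192,4): print(v,324+np.argmin(g[v,324:350]),g[v,328:346])
```

```text
pred px bend,tip [[339.0944 154.3562]
 [333.8198 177.1832]] [0.7048 0.1366 0.3095] [0.7047 0.1365 0.1895]
tip line frame 0.07530246321039082 0.07914610419422868
knob pred [[323.1855 200.9525]]
150 331 [178 173 168 165 198 248 263 231 189 176 197 276 366 426 451 462 468 472]
154 332 [180 186 189 176 169 178 191 235 270 248 225 269 357 434 462 467 463 442]
158 330 [211 190 188 261 350 419 445 459 450 405 287 224 348 428 458 462 461 455]
162 326 [334 387 417 429 444 455 461 459 416 306 243 369 447 470 477 477 469 447]
166 337 [430 425 430 435 452 488 537 524 409 227 233 363 442 464 473 479 473 456]
170 336 [429 460 519 562 576 563 484 333 184 228 366 444 480 481 476 473 472 470]
174 335 [584 578 519 411 310 268 206 144 228 357 439 461 469 481 494 498 492 479]
178 334 [370 315 315 312 296 260 212 231 337 435 482 494 492 486 482 484 484 486]
182 348 [287 276 287 288 270 258 283 370 444 475 480 481 486 495 501 504 495 464]
186 349 [217 178 157 190 244 276 349 428 477 497 507 507 499 470 403 329 289 280]
190 328 [ 94 120 213 290 297 264 231 238 276 318 351 350 311 286 272 271 269 263]
```

```bash
python3 nudge.py '[[0,0,0.02,0],[0,0,0.03,0],[0,0,0.03,0],[0,0,0.02,0],[0,0,0.0145,0],[0,0,0,0],[0,0,0,0],[0,-0.01,0,0],[0,-0.01,0,0],[0,-0.006,0,0],[0,-0.006,0,0],[0,-0.006,0,0],[0,-0.006,0,0],[0,-0.006,0,0],[0,0,0,0]]'
```

```text
time: 16.28
position: [0.5771, 0.0815, 0.1757]
tool_rot: [-0.015, 1.0, -0.001, 0.001]
ft_force: [1.5, 1.2, -2.0]
grip_width: 0.0178
grip_force: 60.0
```

```bash
python3 nudge.py '[[0,-0.006,0,0],[0,-0.006,0,0],[0,-0.006,0,0],[0,-0.006,0,0],[0,-0.006,0,0],[0,0,0,0]]'
python3 - <<'E'
from rig import robot
from h import *
c=shot(robot,"scene"); w=shot(robot,"wrist")["img"]
b=cv2.resize(c["img"][140:260,250:400],None,fx=4,fy=4,interpolation=cv2.INTER_CUBIC)
cv2.imwrite("pics/s7.png",b[...,::-1])
E
```

```text
time: 16.78
position: [0.5772, 0.0513, 0.1751]
tool_rot: [-0.015, 1.0, -0.0, -0.0]
ft_force: [0.4, 0.7, -2.4]
grip_width: 0.0174
grip_force: 60.0
```

View pics/s7.png

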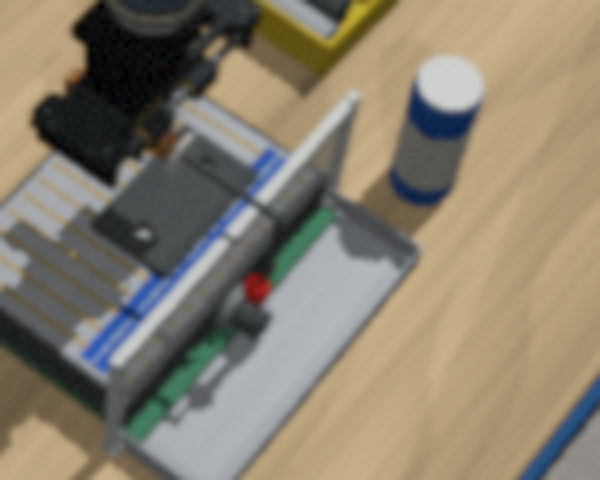

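The knob has moved from (293,245) to (257,288) in the crop, so the lever is already past upright. I carry on to the stop.

```bash
python3 nudge.py '[[0,-0.006,0,0],[0,-0.006,0,0],[0,-0.006,0,0],[0,-0.005,0,0],[0,0,0,0]]'; python3 nudge.py '[[0,-0.004,0,0],[0,-0.003,0,0],[0,0,0,0]]'
```

```text
time: 17.3
position: [0.5772, 0.0288, 0.1751]
tool_rot: [-0.015, 1.0, -0.0, -0.001]
ft_force: [-1.4, 1.4, -1.5]
grip_width: 0.0175
grip_force: 60.0
time: 17.55
position: [0.578, 0.0223, 0.1755]
tool_rot: [-0.015, 1.0, -0.0, -0.0]
ft_force: [-1.9, 1.9, -1.3]
grip_width: 0.018
grip_force: 60.0
```

```bash
python3 nudge.py '[[0,-0.003,0,0],[0,-0.003,0,0],[0,0,0,0]]'; python3 nudge.py '[[0,-0.003,0,0],[0,-0.003,0,0],[0,0,0,0]]'
```

```text
time: 17.8
position: [0.5786, 0.0177, 0.1757]
tool_rot: [-0.016, 1.0, 0.001, 0.0]
ft_force: [-2.5, 6.6, 1.2]
grip_width: 0.0173
grip_force: 60.7
time: 18.05
position: [0.5787, 0.0126, 0.1757]
tool_rot: [-0.016, 1.0, 0.002, 0.0]
ft_force: [-1.3, 7.4, 0.9]
grip_width: 0.0177
grip_force: 61.9
```

```bash
cat > kn.py <<'E'
from rig import robot
from h import *
np.set_printoptions(precision=4,suppress=True)
m=[];C=[]
for n in("top","scene"):
    c=shot(robot,n); h=cv2.cvtColor(c["img"],cv2.COLOR_RGB2HSV); k=(((h[...,0]<6)|(h[...,0]>174))&(h[...,1]>150)&(h[...,2]>60)).astype(np.uint8)
    n_,l,st,ce=cv2.connectedComponentsWithStats(k); i=1+np.argmax(st[1:,4]); m.append(ce[i]);C.append(c); print(n,ce[i],st[i])
P,e=tri(C[0],m[0],C[1],m[1]); d=P[:2]-[.632,.055]; print("knob",P,e,"line frame",d@[.9995,.0325],d@[-.0325,.9995])
for x in (.075,):
  for th in (38,31,20): 
    s=np.radians(th); q=np.r_[np.array([.632,.055])+x*np.array([.9995,.0325])-.08*np.sin(s)*np.array([-.0325,.9995]),.03+.08*np.cos(s)]
    print(th,[proj(c,[q])[0] for c in C])
E
python3 kn.py
```

```text
Traceback (most recent call last):
  File "kn.py", line 7, in <module>
    n_,l,st,ce=cv2.connectedComponentsWithStats(k); i=1+np.argmax(st[1:,4]); m.append(ce[i]);C.append(c); print(n,ce[i],st[i])
                                                        ~~~~~~~~~^^^^^^^^^^
ValueError: attempt to get argmax of an empty sequence
```

```bash
sed -i 's/for n in("top","scene"):/for n in("scene",):/; s/^P,e=.*$//' kn.py; python3 kn.py
```

```text
scene [306.7027 221.2703] [303 219   8   6  37]
38 [array([306.7897, 220.1732])]
31 [array([308.4458, 217.5992])]
20 [array([311.2152, 213.6125])]
```

```bash
python3 nudge.py '[[0,-0.003,0,0],[0,0,0,0],[0,0.01,0,0],[0,0.02,0,0],[0,0.01,-0.005,0],[0,0,-0.02,0],[0,0,-0.03,0],[0,0,-0.04,0],[0,0,-0.02,0],[0,0,0,0],[0,0,0,0]]'
python3 kn.py
python3 - <<'E'
from rig import robot
from h import *
np.set_printoptions(precision=4,suppress=True)
c=shot(robot,"scene"); np.savez("s8.npz",**c); o=robot.get_obs(); p=o["position"]; r=R.from_quat(o["tool_rot"]).as_matrix()
X=-r[:,0]; Z=-r[:,2]
rod=p+X*(.085-.0194)+Z*.0201;bend=p+X*(.15-.0194)+Z*.0201; tip=bend-Z*.12
print("pred px rod85,bend,tip",proj(c,[rod,bend,tip]),p)
b=cv2.resize(c["img"][140:260,250:400],None,fx=4,fy=4,interpolation=cv2.INTER_CUBIC)
cv2.imwrite("pics/s8.png",b[...,::-1])
E
```

```text
time: 19.07
position: [0.5785, 0.0474, 0.2918]
tool_rot: [-0.015, 1.0, -0.001, 0.002]
ft_force: [-0.8, -0.0, -3.2]
grip_width: 0.0178
grip_force: 59.7
scene [306.5833 221.1944] [303 218   8   7  36]
38 [array([306.7897, 220.1732])]
31 [array([308.4458, 217.5992])]
20 [array([311.2152, 213.6125])]
pred px rod85,bend,tip [[303.6457 161.1717]
 [322.0826 173.1648]
 [317.7191 195.2535]] [0.5763 0.0477 0.2887]
```

View pics/s8.png

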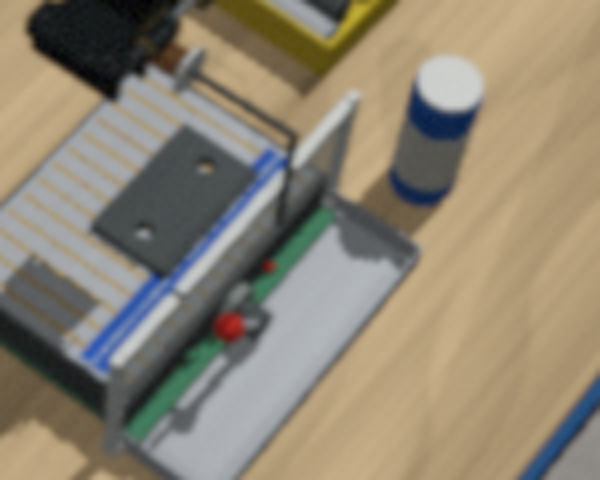

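The crop shows the lever leaning to the right with the knob at (230,325), which did not change on the last push, so it is at its stop. The hook has its bend at (292,135) and the leg down to about (281,225). I check whether it twisted in the grip.

```bash
cat > hp.py <<'E'
from rig import robot
from h import *
np.set_printoptions(precision=4,suppress=True)
c=shot(robot,"scene"); o=robot.get_obs(); p=o["position"]; r=R.from_quat(o["tool_rot"]).as_matrix()
X=-r[:,0];Z=-r[:,2];Y=r[:,1]; O=p-X*.0194+Z*.0201
g=c["img"].astype(float).sum(2); g=cv2.GaussianBlur(g,(3,3),0)
def dev(a,b,n=8,lim=5):
    P=np.linspace(a,b,n); q=proj(c,P); t=q[-1]-q[0]; t/=np.linalg.norm(t); N=np.array([-t[1],t[0]]); s=np.arange(-lim,lim+.1,.25)
    out=[]
    for x in q:
        m=x+s[:,None]*N; v=cv2.remap(g.astype(np.float32),m[:,0].astype(np.float32),m[:,1].astype(np.float32),cv2.INTER_LINEAR).ravel(); out.append(s[v.argmin()])
    return np.array(out),N
print("rod dev px",dev(O+X*.075,O+X*.145)); print("leg dev px",dev(O+X*.15-Z*.008,O+X*.15-Z*.112,12))
J=[(proj(c,[O+X*.15-Z*z+d])-proj(c,[O+X*.15-Z*z]))[0] for z in(0,.12) for d in(X*.01,Y*.01,Z*.01)]; print("px per 10mm x,y,z at bend, tip",np.array(J))
E
python3 hp.py
```

```text
rod dev px (array([ 0.5 ,  0.25,  0.  ,  0.25,  0.25,  0.5 ,  0.  , -0.25]), array([-0.5457,  0.838 ]))
leg dev px (array([-0.25, -0.75, -0.25, -0.5 , -1.75, -2.  , -1.5 , -1.75, -1.25,
       -1.5 , -5.  , -5.  ]), array([-0.9808, -0.1952]))
px per 10mm x,y,z at bend, tip [[ 2.8786  1.8796]
 [ 2.0352 -2.2575]
 [ 0.3921 -1.9842]
 [ 2.6678  1.7951]
 [ 1.9149 -2.1695]
 [ 0.3441 -1.7197]]
```

```bash
python3 nudge.py '[[0,-0.01,0,0],[0.0033,-0.02,0,0],[0.0033,-0.031,0,0],[0.0033,-0.031,0,0],[0.0033,-0.031,0,0],[0.0033,-0.031,0,0],[0.0033,-0.031,0,0],[0.0033,-0.031,0,0],[0.0033,-0.031,0,0],[0.0033,-0.031,0,0],[0.0033,-0.031,0,0],[0.0033,-0.031,0,0],[0.0033,-0.031,0,0],[0.0033,-0.031,0,0],[0.0033,-0.02,0,0],[0,-0.01,0,0],[0,0,0,-0.082],[0,0,0,-0.082],[0,0,0,0],[0,0,0,0]]'
python3 - <<'E'
from rig import robot
from h import *
np.set_printoptions(precision=4,suppress=True)
robot.camera("scene")
o=robot.get_obs(); p=o["position"]; r=R.from_quat(o["tool_rot"]).as_matrix(); print(p,"yaw",np.arctan2(-r[1,0],-r[0,0]))
d=np.array([.5432,-.3849,.1199])-p; print("tool delta",r.T@d)
E
```

```text
time: 20.88
position: [0.5445, -0.3847, 0.2893]
tool_rot: [-0.097, 0.995, 0.001, -0.001]
ft_force: [0.6, 0.2, -3.3]
grip_width: 0.0174
grip_force: 59.7
[ 0.5446 -0.3847  0.2896] yaw 0.1937047894920446
tool delta [ 0.0013 -0.0002  0.1697]
```

```bash
python3 hp.py
```

```text
rod dev px (array([0.25, 0.25, 0.5 , 0.  , 0.  , 0.  , 0.  , 0.25]), array([-0.4909,  0.8712]))
leg dev px (array([-1.  , -0.75, -1.25, -1.  , -0.75, -0.5 , -1.  , -0.75, -0.5 ,
       -1.25, -1.  , -0.75]), array([-0.9753,  0.221 ]))
px per 10mm x,y,z at bend, tip [[ 3.3421  1.871 ]
 [ 2.1435 -3.1588]
 [-0.3511 -1.557 ]
 [ 3.0856  1.7496]
 [ 1.9583 -2.9498]
 [-0.299  -1.3138]]
```

The rod matches and the leg is upright with only a ~3 mm constant offset, so there is no twist. I lower it into the notches.

```bash
python3 nudge.py '[[0.001,0,0.03,0.001],[0,0,0.035,0],[0,0,0.03,0],[0,0,0.025,0],[0,0,0.015,0],[0,0,0.01,0],[0,0,0.01,0],[0,0,0.008,0],[0,0,0.004,0],[0,0,0.002,0],[0,0,0,0],[0,0,0,0]]'
```

```text
time: 21.98
position: [0.5443, -0.386, 0.1222]
tool_rot: [-0.097, 0.995, -0.001, 0.001]
ft_force: [-0.6, -0.0, -3.5]
grip_width: 0.0174
grip_force: 59.7
```

```bash
python3 nudge.py '[[0.001,0.0005,0.001,0],[0,0.0005,0.001,0],[0,0,0,0],[0,0,0,0]]'
```

```text
time: 22.32
position: [0.543, -0.3854, 0.1202]
tool_rot: [-0.097, 0.995, -0.001, 0.0]
ft_force: [0.0, -0.6, -0.3]
grip_width: 0.0177
grip_force: 59.7
```

Force on the tool has gone to about zero, so the hook is resting in the rack. I release it and lift clear.

```bash
python3 nudge.py '[[0,0,0,0],[0,0,0,0],[0,0,0,0],[0,0,0,0],[0,0,0,0],[0,0,0,0],[0,0,0,0],[0,0,0,0],[0,0,0,0],[0,0,0,0],[0,0,0,0],[0,0,0,0],[0,0,0,0]]' 0.087 20
python3 nudge.py '[[0,0,-0.01,0],[0,0,-0.03,0],[0,0,-0.04,0],[-0.024,0,-0.04,0],[0,0,-0.02,0],[0,0,0,0],[0,0,0,0]]'
python3 hk.py; python3 kn.py
python3 - <<'E'
from rig import robot
from h import *
w=shot(robot,"wrist")["img"]; c=shot(robot,"scene")["img"]
b=cv2.resize(c[140:325,150:350],None,fx=2,fy=2)
o=np.zeros((384,800,3),np.uint8); o[:,:400]=w[:,60:460]; o[:370,400:800]=b
cv2.imwrite("pics/f.png",o[...,::-1])
E
```

```text
time: 23.4
position: [0.5427, -0.3847, 0.1194]
tool_rot: [-0.097, 0.995, -0.0, -0.0]
ft_force: [-0.2, -0.1, -0.1]
grip_width: 0.0862
grip_force: 0.0
time: 23.98
position: [0.5645, -0.381, 0.2578]
tool_rot: [-0.097, 0.995, -0.002, 0.001]
ft_force: [1.0, 0.4, 0.3]
grip_width: 0.0867
grip_force: 0.0
[ 244   85   19  119 2095]
axis yaw 0.18628061 pt 0.5187285 -0.3882921 width 0.01642288446390603 0.01608414693758225 ends [[ 0.4732 -0.3968]
 [ 0.567  -0.3791]]
back end px (np.float64(253.0), np.float64(84.5)) [[ 0.4696 -0.3975  0.152 ]] front [[ 0.5753 -0.3775  0.152 ]]
[ 0.5634 -0.3803  0.2556] [-0.9812 -0.1931]
scene [306.7714 221.1714] [304 218   7   7  35]
38 [array([306.7897, 220.1732])]
31 [array([308.4458, 217.5992])]
20 [array([311.2152, 213.6125])]
```

View pics/f.png

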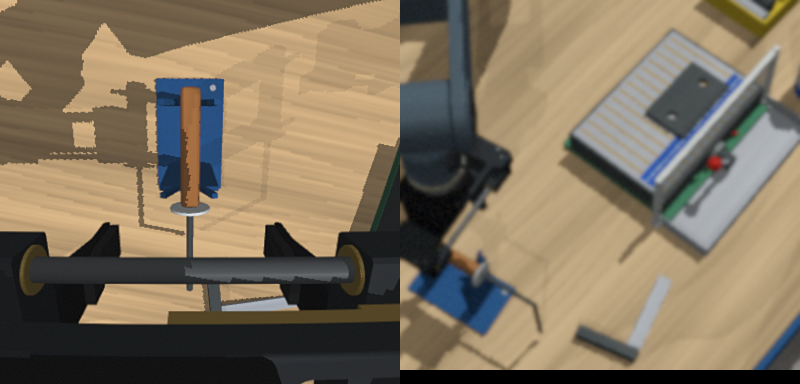

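The hook is back in both notches, within about 1.5 mm and 0.01 rad of how it was found (handle at (190,90)–(190,208) in the left half). The lever is at its stop and the plate is still at the line.

```bash
python3 nudge.py '[[0,0,-0.03,0],[0,0,0,0],[0,0,0,0],[0,0,0,0]]'; python3 -c "
from rig import robot; print(robot.hand_in())"
```

```text
time: 24.52
position: [0.5631, -0.3803, 0.2838]
tool_rot: [-0.097, 0.995, 0.001, -0.001]
ft_force: [0.7, 0.6, -0.7]
grip_width: 0.0869
grip_force: 0.0
the job is handed in; nothing more can be done
None
```

I handed the job in at about 24.5 s: the plate's edge measured within about 1 mm of the line after the push (not re-measured after the throw), the lever is over at its far stop, and the hook is back in its rack within about 2 mm; the hand-in returned no verdict.

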